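# Tuck the test-kit box shut

### The job

Close the kit box that holds the three vials: with a fingertip, fold its white tab over until it lies level on the box, then, keeping it down, push it by its orange rib fully home so that its edge is tucked beneath the retaining lip and stays there when you let go. Push gently and do not pinch the tab; leave the empty box's tab open, and do not move, tip or lift the vials or anything else on the table.

Things in the scene. Friction and masses are not known exactly. Their poses are not given: they have to be found in the camera images.
- full: open teal box, the one with three white vials with green caps inside, fixed to the table; 124 mm along its x, 110 mm along its y, rim 58 mm high; origin at the centre of its underside. Its -x side faces roughly to the robot (yaw within 0.6 rad) and carries the white tab's hinge, its +x side the lip. Slid forward before it is level, the tab lands on top of the lip instead of under it.
- full_fold (a joint): hinge joint of the white tab of the full box (rad): 0 = folded over level on the box, 1.57 = upright, larger = leaning back away from the box; starts 1.5 to 2.0, range 0 to 2.2. A light spring lifts the tab when let go (about 1 N at its free edge when level); a finger push of 1 to 2 N folds it.
- full_slide (a joint): how far the white tab of the full box, with its hinge, has slid along the box's +x towards the lip (m): 0 at the start (drawn back), 0.018 = fully home; stiff, moves only under a push of 4 N or more and stays where it is left.
- full_hinge (a point): middle of the full box's tab hinge line, along the box's y, at start 62 mm up and 52 mm to -x of the box's origin. The tab is a stiff sheet 88 mm long from the hinge, 70 mm wide, 4 mm thick; folded level its top is 64 mm up and its free edge stops 6 mm short of the lip. The hinge runs in slots: tab and hinge together slide up to 18 mm along the box's +x
- full_rib (a point): orange rib across the outer face of the full box's tab (on top when folded, facing -x when upright), 66 mm long, 6 mm thick, 10 mm high; bare flat tab lies between hinge and rib, and a fingertip can push on the rib. This point: foot of its hinge-side face, mid-length, 60 mm from the hinge line
- full_lip (a point): retaining lip of the full box: dark teal bar along the box's y, 110 mm long, 20 mm deep, 6 mm thick, on the +x wall; this point is the middle of its lower inner edge, 68 mm up; the level tab's top face passes 4 mm beneath it
- empty: the same kind of box with the same kind of tab, rib and lip, but with no vials in it (bare grey foam); to be left alone; origin at the centre of its underside
- empty_fold (a joint): hinge joint of the white tab of the empty box (rad): 0 = folded over level on the box, 1.57 = upright, larger = leaning back away from the box; starts 1.5 to 2.0, range 0 to 2.2. A light spring lifts the tab when let go (about 1 N at its free edge when level); a finger push of 1 to 2 N folds it.
- vial0_mid (a point): white vial with green cap, 18 mm across, 40 mm tall, standing loose in a foam pocket of the full box, its top 50 mm above the table, under the folded tab; this point is half-way up
- vial1_mid (a point): white vial with green cap, 18 mm across, 40 mm tall, standing loose in a foam pocket of the full box, its top 50 mm above the table, under the folded tab; this point is half-way up
- vial2_mid (a point): white vial with green cap, 18 mm across, 40 mm tall, standing loose in a foam pocket of the full box, its top 50 mm above the table, under the folded tab; this point is half-way up
- dropper_mid (a point): white dropper bottle with green cap, 28 mm across, 75 mm tall, loose on the table between the boxes; this point is half-way up
- jar_mid (a point): amber glass bottle, 44 mm across, 70 mm tall, loose, between the boxes; this point is half-way up
- cassette_mid (a point): flat grey test cassette 75 x 32 x 14 mm, loose on the table; this point is its centre
- dish_mid (a point): clear round dish 110 mm across, 35 mm tall, loose, to the robot's left; this point is half-way up
- pads_mid (a point): white stack of pads 70 x 50 x 30 mm, loose, to the robot's right; this point is its centre

How it is judged (in metres and radians):
On the way, in this order (a step that is already met when the one before it is completed fails the run):
1. the tab of the full box is folded over level, not yet slid forward (value of joint full_fold below 0.09 rad and value of joint full_slide below 0.01 m), for 0.05 s.
2. the level tab is slid home beneath the lip (value of joint full_fold below 0.08 rad and value of joint full_slide above 0.012 m), for 0.2 s.
At the end, for the whole second after the job is handed in: the full box's tab is within 0.08 rad of level and slid at least 12 of its 18 mm, held down by the lip alone and at rest; the empty box's tab is still open (above 1.3 rad); every loose thing lies within 20 mm of where it stood (all of step 2 and velocity of joint full_fold below 0.05 rad/s and value of joint empty_fold above 1.3 rad and distance of each of vial0_mid, vial1_mid, vial2_mid, dropper_mid, jar_mid, cassette_mid, dish_mid, pads_mid from where it was at the start of the episode below 0.02 m); the robot touches nothing.
It fails at once if the empty box's tab is folded (below 1.3 rad) (value of joint empty_fold below 1.3 rad).
It fails at once if the tab is pinched or pushed roughly (over 35 N) (contact force between the fingers and full_fold above 35 N).
It fails at once if a loose thing is moved more than 20 mm or lifted (distance of any of vial0_mid, vial1_mid, vial2_mid, dropper_mid, jar_mid, cassette_mid, dish_mid, pads_mid from where it was at the start of the episode above 0.02 m).
It fails at once if a vial or bottle is tipped over (angle between any of vial0_mid, vial1_mid, vial2_mid, dropper_mid, jar_mid's own z axis and vertical above 0.5 rad).
It also fails if it takes over 42 s, if anything falls off the work surface, if the arm or the gripper's body presses on something with over 40 N, if the wrist force passes 120 N, or if a joint passes its speed limit or range.

### The arm

A 6-joint arm with a two-finger parallel gripper is mounted at the origin on the work surface. World frame = base frame: x ahead of the robot, y to its left, z up, the work surface at z = 0. Lengths are in mm, angles in rad, forces in N, time in s.
With the tool pointing down it reaches from about 350 to 875 mm from the base axis. Payload 4.2 kg.
Tool frame: the origin (TCP) lies at the very end of the fingers, on their centre line; the grasp point (between the pads) lies 19 mm behind it; z points along the fingers, y is the line along which they close (so a half turn about z gives the same grasp; the last joint's range is limited). The gripper opens to 85 mm and grips with 20 to 120 N. Pads are 22 mm wide; open, the fingers measure 114 mm over their backs; the gripper's body (76 mm by 85 mm) begins 54 mm behind the grasp point. The pads swing forward as they close: fully open they stand 13 mm farther back than shut.
Start: joints at [-0.988, 0.385, 0.008, 0, -1.194, -0.259], TCP at [198.872, -592.494, 231.312] pointing down, gripper open.
Joint ranges: [-3.14, 3.14], [-1.21, 2.06], [-1.07, 1.41], [-3.16, 2.05], [-2.99, -0.16], [-3.1, 3.1]. Speed limits (rad/s): [2.79, 2.79, 3.14, 3.14, 3.14, 3.14].

### API

Orientations are given as a unit quaternion [x, y, z, w].
In Python, from bench import read_state, get_image, camera_model, job_done gives the robot as it stands.
- The arm moves only by the shell command python3 -m handwheel 'ROWS'. ROWS is JSON, a list of rows, each a list of 7 numbers: the shift along the tool's x, y, z in m, then the turn, a rotation vector about the tool's x, y, z in rad, then the gripper's target within -1 to 1 (fully open at 1, half-way at 0, shut at -1). In form: [[dx, dy, dz, wx, wy, wz, jaw], ...]. A call has 1 to 10 rows; each row is the pose to reach, as a shift and turn from the pose commanded when the call began, along the tool's axes at that moment; what a row does not reach only later rows make up. A row lasts 1/8 s, in which the tool goes at most 62.5 mm and 10.7 degrees, less where a joint would pass 70% of its speed; a pose out of reach is approached as far as the arm can. A call with a gripper value outside its range is refused whole. The fingers move at their own pace and stop on an object; the grip force is fixed at half the most. Time passes only in rows, so rows that repeat a pose let the fingers close. It gives the time, the measured TCP pose, the force, the opening and the grip force at its end, in the units of the state.
- read_state(): the state, without advancing time (a new reading comes with each control period).
- get_image(name): name is "scene" or "top" or "wrist"; returns (picture, depth): 400x640x3 uint8, blue, green, red; 400x640 float32, mm along the optical axis (not along the pixel's ray), 0 where there is no reading.
- camera_model(name): a dict with "K" (3x3 intrinsics, pixels), "rvec" (rotation vector, rad) and "tvec" (3), from world to camera coordinates, as OpenCV has them; the wrist camera has in their place "hand_eye" (4x4, takes a point from camera to tool coordinates, whose origin is the TCP and whose axes are the flange's). Camera axes: x right, y down, z forward; pixel columns grow to the right and rows downward; lengths in mm; the calibration is good to about 2 mm. A picture is of the moment at which its call begins: read the wrist's pose just before it. camera_model takes no time and is no camera call.
- job_done(): hands the job in; it is judged then, once.
The state is a dict: "clock": time; "joints": joint angles; "joint_vel": joint speeds; "joint_efforts": joint torques, N m; "position": TCP position; "ee_rot": TCP orientation; "contact_force": force on the tool from outside, world axes, zero at the start; "wrist_torque": the same for the moment, N m; "gripper_width": finger opening in mm; "grasp_force": force on a finger pad.
Only numpy, scipy, OpenCV 4.12 (cv2) and the standard library are available. Lean on these libraries where they do the work, as an engineer would, in place of code of your own. Each camera call takes 0.05 s, during which the arm holds its last target. There are 200 camera calls.

## Working session

There is one attempt and no reset: what is moved stays moved. The work goes in short steps, Python scripts to look and compute and a shell command to move; the robot and the scene stay as the last step left them, time stands still between calls to the robot, and variables do not carry over. Pictures are saved under pics/ and viewed, at most 10 in all, crops included, and the job is handed in when it is done.

```bash
mkdir -p pics; python3 - <<'E'
from bench import *
import cv2,numpy as np
for n in("scene","top"):
    p,d=get_image(n); cv2.imwrite(f"pics/{n}0.png",p); np.savez(f"{n}0.npz",p=p,d=d)
    m=camera_model(n); print(n,m)
s=read_state(); print(s)
E
```

```text
scene {'K': array([[361.11342678,   0.        , 321.74708445],
       [  0.        , 361.11342678, 198.17259265],
       [  0.        ,   0.        ,   1.        ]]), 'rvec': array([ 2.02666594,  0.76837045, -0.40477888]), 'tvec': array([-438.61713516, -164.2899178 , 1370.30760265])}
top {'K': array([[400.65070144,   0.        , 318.88387653],
       [  0.        , 400.65070144, 198.21594666],
       [  0.        ,   0.        ,   1.        ]]), 'rvec': array([ 2.11755608, -2.1517792 ,  0.15931767]), 'tvec': array([   8.95985365,  590.19064958, 1171.43380529])}
{'clock': 0.1, 'joints': array([-9.88406165e-01,  3.85449989e-01,  6.77043028e-03, -4.27107656e-04,
       -1.19396677e+00, -2.58592387e-01]), 'joint_vel': array([-0.00078378, -0.00067915,  0.00301111,  0.00234761, -0.00061028,
       -0.00045562]), 'joint_efforts': array([ 1.08700831e-03, -3.93320060e+01,  1.88929528e+01,  4.19788375e+00,
       -2.57422740e-03,  5.98805954e-06]), 'position': array([ 198.70626019, -592.03372862,  230.35314452]), 'ee_rot': array([-1.61114743e-01,  9.86935228e-01,  9.25451187e-04, -1.96387876e-04]), 'contact_force': array([-0.43273195, -0.54063685,  0.09639387]), 'wrist_torque': array([ 0.03534341,  0.03350909, -0.0114755 ]), 'grasp_force': 0.0, 'gripper_width': 85.4808634296098}
```

View pics/top0.png

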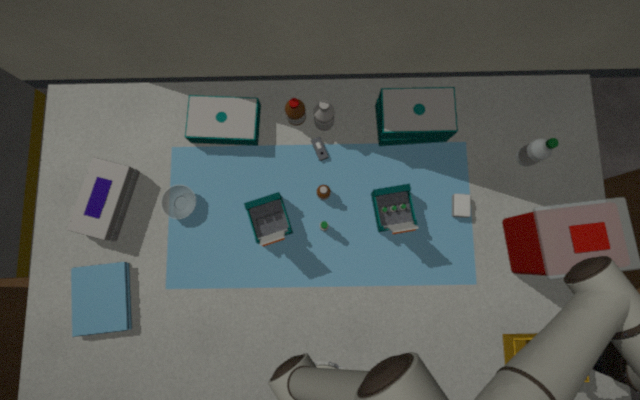

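View pics/scene0.png

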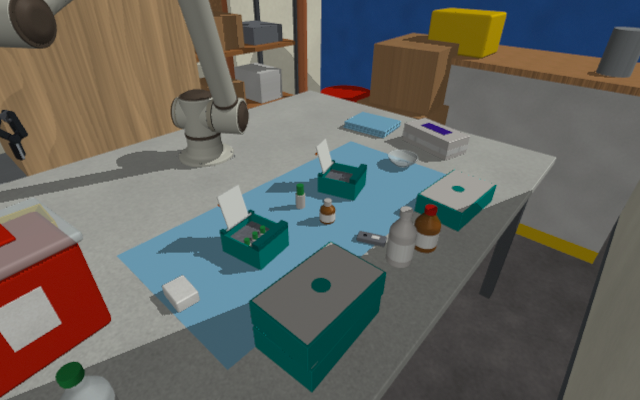

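The top view shows the full box (vials) at about (395,208) and the empty one at (270,218). The full box's tab stands towards the robot at about (402,227), and the dropper is at (324,226). The scene view agrees.

```bash
cat > h.py <<'E'
import numpy as np,cv2
from scipy.spatial.transform import Rotation as R
from bench import *
def cloud(d,K,Rwc,t):
    v,u=np.indices(d.shape); c=np.stack([(u-K[0,2])/K[0,0]*d,(v-K[1,2])/K[1,1]*d,d],-1)
    return (c-t)@Rwc     # inv(R)(c-t)
def fixed(n,d):
    m=camera_model(n); return cloud(d,m["K"],R.from_rotvec(np.ravel(m["rvec"])).as_matrix(),np.ravel(m["tvec"]))
def tool():
    s=read_state(); T=np.eye(4); T[:3,:3]=R.from_quat(s["ee_rot"]).as_matrix(); T[:3,3]=s["position"]; return T
def wrist(T,d):
    m=camera_model("wrist"); H=T@m["hand_eye"]; Rw=H[:3,:3].T; return cloud(d,m["K"],Rw,-Rw@H[:3,3])
E
python3 - <<'E'
from h import *
z=np.load("top0.npz");p,d=z["p"],z["d"];X=fixed("top",d)
hsv=cv2.cvtColor(p,cv2.COLOR_BGR2HSV)
for nm,(u0,u1,v0,v1) in dict(full=(365,425,178,245),empty=(238,300,185,252)).items():
    c=X[v0:v1,u0:u1].reshape(-1,3);h=hsv[v0:v1,u0:u1].reshape(-1,3)
    teal=(h[:,0]>75)&(h[:,0]<98)&(h[:,1]>150)
    a=c[teal&(c[:,2]>50)&(c[:,2]<85)]
    r=cv2.minAreaRect(a[:,:2].astype(np.float32));print(nm,len(a),r,np.percentile(a[:,2],[5,50,95]))
    w=c[(c[:,2]>90)]; print(" tab",len(w),w.min(0),w.max(0),w.mean(0))
    lip=c[teal&(c[:,2]>66)&(c[:,2]<85)];print(" lip",lip.min(0),lip.max(0),lip.mean(0),len(lip)); print(cv2.fitLine(lip[:,:2].astype(np.float32),cv2.DIST_L2,0,.01,.01).ravel())
    if len(w)>9: 
        s=w-w.mean(0);print(" tab axes",np.linalg.svd(s,full_matrices=0)[2])
print(X[226,324],X[190,323], X[205,462],X[150,320])
q=cv2.resize(p[175:250,360:430],None,fx=8,fy=8,interpolation=cv2.INTER_CUBIC);cv2.imwrite("pics/crop.png",q)
E
```

```text
full 360 ((556.7669677734375, -225.34454345703125), (122.29629516601562, 111.21661376953125), 8.751849174499512) [54.13890268 71.49771453 76.48114397]
 tab 209 [ 398.19395372 -269.71782381   90.36769588] [ 503.28891438  -10.24439499 1249.79961178] [ 480.08496198 -214.97409863  221.73618632]
 lip [ 491.86363802 -286.55361396   66.29144385] [ 624.19534969 -162.51565808   78.47780173] [ 602.67545838 -217.00135754   73.19286459] 231
[ 2.2695097e-01 -9.7390616e-01  6.0267548e+02 -2.1700136e+02]
 tab axes [[ 0.07841486 -0.19475678 -0.97771208]
 [-0.09798805  0.97447726 -0.2019713 ]
 [-0.99209347 -0.11164165 -0.05732966]]
empty 278 ((532.76318359375, 153.05072021484375), (122.04818725585938, 107.78768157958984), 16.495952606201172) [54.06524292 72.60032836 76.9131275 ]
 tab 207 [398.19395372 -10.24439499  90.69915571] [ 485.99143511  169.36986131 1249.79961178] [456.95230194 118.57197832 238.74308679]
 lip [465.35898885  86.04231814  66.17008886] [604.10390729 219.59368192  81.10487011] [577.64476267 166.00633044  73.20116867] 222
[ 1.2684375e-01 -9.9192274e-01  5.7764478e+02  1.6600633e+02]
 tab axes [[ 0.05794798  0.12643957 -0.9902803 ]
 [ 0.32205944 -0.94128022 -0.10133734]
 [-0.94494431 -0.31305682 -0.09526634]]
[502.75049157 -14.49203849  76.60882153] [611.48733059 -13.38487734  68.60881935] [ 564.92063241 -439.48607903   26.94134068] [750.4701531   -6.15928966  15.55563931]
```

View pics/crop.png

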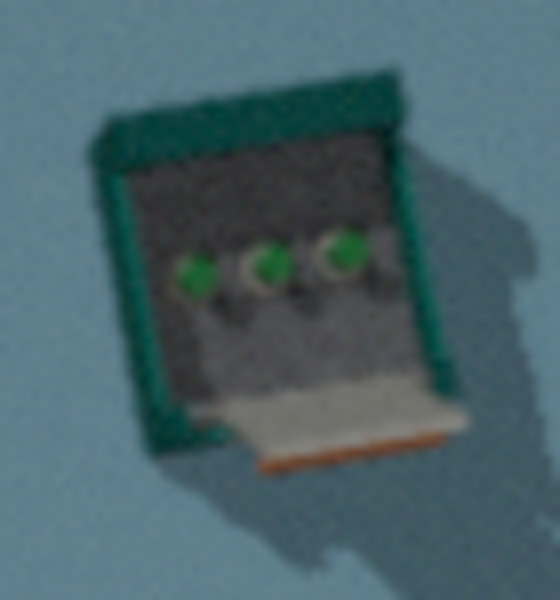

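The full box centre is at about (557,-225) with yaw about 0.15 rad, and its tab leans back towards the robot. I'll go behind the tab, high up, with the fingers shut and the tool's -x along the box's +x.

```bash
python3 -m handwheel '[[-0.01,0.008,0,0,0,0.01,-1],[-0.04,0.032,0,0,0,0.03,-1],[-0.085,0.068,0,0,0,0.05,-1],[-0.13,0.105,0,0,0,0.08,-1],[-0.175,0.141,0,0,0,0.1,-1],[-0.22,0.177,0,0,0,0.13,-1],[-0.26,0.21,0,0,0,0.15,-1],[-0.295,0.238,0,0,0,0.17,-1],[-0.314,0.253,0,0,0,0.17,-1],[-0.32,0.258,0,0,0,0.17,-1]]'
python3 - <<'E'
from h import *
T=tool();p,d=get_image("wrist");np.savez("w1.npz",p=p,d=d,T=T);cv2.imwrite("pics/w1.png",p)
print(T.round(3)); print(camera_model("wrist"))
X=wrist(T,d);hsv=cv2.cvtColor(p,cv2.COLOR_BGR2HSV)
o=(hsv[...,0]>4)&(hsv[...,0]<18)&(hsv[...,1]>150)&(X[...,0]>430)&(X[...,0]<560)&(X[...,2]>80)&(X[...,2]<180)
a=X[o];print("orange",len(a),a.min(0) if len(a) else 0,a.max(0) if len(a) else 0)
E
```

```text
clock: 1.35
position: [420.5, -244.4, 231.3]
ee_rot: [-0.078, 0.997, 0.0, 0.0]
contact_force: [0.2, -0.6, -0.6]
gripper_width: -0.0
grasp_force: 0.0
[[-9.88000e-01 -1.56000e-01 -0.00000e+00  4.20536e+02]
 [-1.56000e-01  9.88000e-01  0.00000e+00 -2.44380e+02]
 [-0.00000e+00  0.00000e+00 -1.00000e+00  2.31291e+02]
 [ 0.00000e+00  0.00000e+00  0.00000e+00  1.00000e+00]]
{'K': array([[360.73973802,   0.        , 320.60630486],
       [  0.        , 360.73973802, 200.87198799],
       [  0.        ,   0.        ,   1.        ]]), 'hand_eye': array([[ 9.81645856e-05, -9.53358496e-01, -3.01840303e-01,
         7.79833549e+01],
       [ 9.99999990e-01,  6.27510183e-05,  1.27022031e-04,
        -3.58172702e-01],
       [-1.02156746e-04, -3.01840313e-01,  9.53358492e-01,
        -1.42908255e+02],
       [ 0.00000000e+00,  0.00000000e+00,  0.00000000e+00,
         1.00000000e+00]])}
orange 173 [ 472.41160279 -270.71607439  121.48808845] [ 491.09027831 -205.51957477  126.75575769]
```

View pics/w1.png

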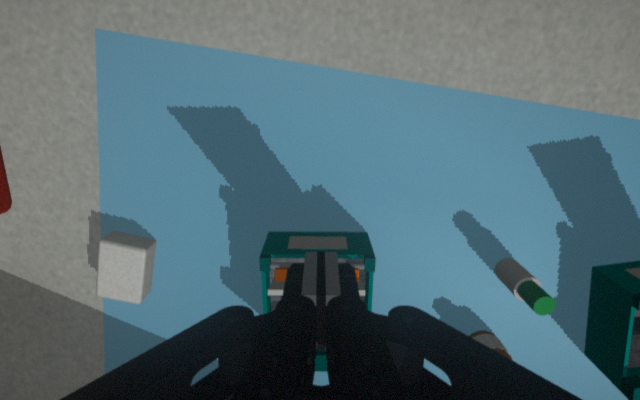

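The view shows the rib at (280–360,273), mostly behind the fingers, and the box squarely ahead. The tab angle is about 1.77 rad and the line-up is within 2 mm. Descend behind the tab, then approach.

```bash
python3 -m handwheel '[[0,0,0.02,0,0,0,-1],[0,0,0.055,0,0,0,-1],[0,0,0.09,0,0,0,-1],[0,0,0.118,0,0,0,-1],[0,0,0.129,0,0,0,-1],[-0.008,0,0.129,0,0,0,-1],[-0.022,0,0.129,0,0,0,-1],[-0.034,0,0.129,0,0,0,-1],[-0.042,0,0.129,0,0,0,-1],[-0.044,0,0.129,0,0,0,-1]]'
```

```text
clock: 2.65
position: [464.4, -239.2, 102.5]
ee_rot: [-0.077, 0.997, -0.0, 0.0]
contact_force: [0.3, 0.0, -1.3]
gripper_width: -0.1
grasp_force: 0.0
```

```bash
python3 -m handwheel '[[-0.004,0,0,0,0,0,-1],[-0.008,0,0,0,0,0,-1],[-0.012,0,0,0,0,0,-1],[-0.016,0,0,0,0,0,-1],[-0.02,0,0,0,0,0,-1],[-0.024,0,0,0,0,0,-1],[-0.028,0,0,0,0,0,-1],[-0.032,0,0,0,0,0,-1],[-0.036,0,0,0,0,0,-1],[-0.036,0,0,0,0,0,-1]]'
python3 - <<'E'
from h import *
p,d=get_image("scene");q=cv2.resize(p[150:280,180:330],None,fx=4,fy=4);cv2.imwrite("pics/s2.png",q)
E
```

```text
clock: 3.9
position: [499.7, -233.7, 102.2]
ee_rot: [-0.077, 0.997, -0.0, 0.0]
contact_force: [-0.4, 0.6, -0.2]
gripper_width: -0.0
grasp_force: 0.0
```

View pics/s2.png

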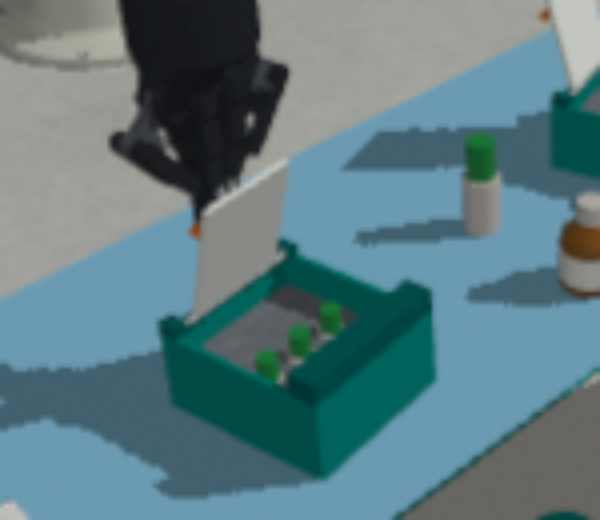

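The crop shows the tab about upright with the finger behind it (tab at (240,240)). I'll continue along the arc.

```bash
python3 -m handwheel '[[-0.006,0,0.001,0,0,0,-1],[-0.012,0,0.002,0,0,0,-1],[-0.018,0,0.005,0,0,0,-1],[-0.023,0,0.009,0,0,0,-1],[-0.027,0,0.013,0,0,0,-1],[-0.031,0,0.018,0,0,0,-1],[-0.033,0,0.022,0,0,0,-1],[-0.0345,0,0.026,0,0,0,-1],[-0.0355,0,0.03,0,0,0,-1],[-0.036,0,0.033,0,0,0,-1]]'
python3 - <<'E'
from h import *
p,d=get_image("scene");q=cv2.resize(p[150:280,180:330],None,fx=4,fy=4);cv2.imwrite("pics/s3.png",q)
E
```

```text
clock: 5.2
position: [535.2, -228.4, 69.3]
ee_rot: [-0.077, 0.997, -0.0, 0.0]
contact_force: [1.5, -0.6, 3.0]
gripper_width: 0.1
grasp_force: 1.1
```

View pics/s3.png

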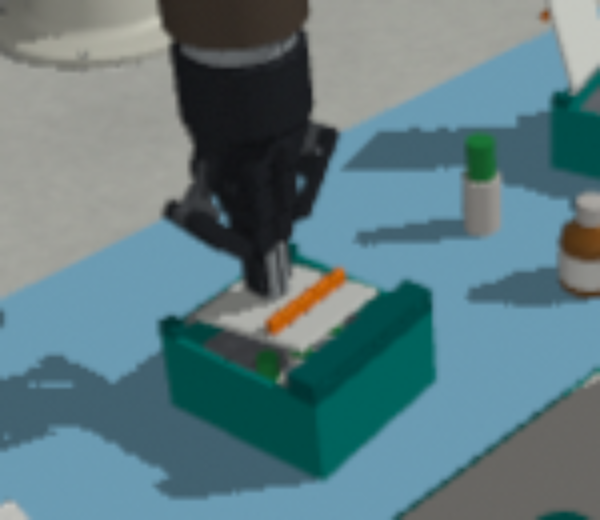

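The tab is nearly level, with the rib at (305,300) ahead of the fingertip. I'll press the last 6 mm.

```bash
python3 -m handwheel '[[0,0,0.002,0,0,0,-1],[0,0,0.004,0,0,0,-1],[0,0,0.005,0,0,0,-1],[0,0,0.006,0,0,0,-1],[0,0,0.006,0,0,0,-1]]'
```

```text
clock: 5.88
position: [535.1, -228.4, 64.0]
ee_rot: [-0.077, 0.997, -0.0, 0.0]
contact_force: [1.5, 0.5, 5.0]
gripper_width: 0.2
grasp_force: 2.6
```

```bash
python3 -m handwheel '[[0,0,0.0005,0,0,0,-1],[0,0,0.001,0,0,0,-1],[0,0,0.001,0,0,0,-1]]'
python3 - <<'E'
from h import *
p,d=get_image("top");X=fixed("top",d);hsv=cv2.cvtColor(p,cv2.COLOR_BGR2HSV)
h=np.array([505.6,-233]);e=np.array([.988,.156]);n=np.array([-.156,.988])
S=(X[...,:2]-h)@e;L=(X[...,:2]-h)@n
w=(hsv[...,1]<60)&(hsv[...,2]>90)&(abs(L)<33)&(S>5)&(S<92)&(X[...,2]>50)&(X[...,2]<110)
for lo,hi in((5,25),(25,45),(45,58),(68,78),(78,92)):
    m=w&(S>lo)&(S<hi);print(lo,hi,m.sum(),np.median(X[...,2][m]) if m.any() else 0)
o=(hsv[...,0]>4)&(hsv[...,0]<18)&(hsv[...,1]>130)&(abs(L)<50)&(S>-40)&(S<120)
print("rib",o.sum(),np.percentile(S[o],[5,50,95]),np.median(X[...,2][o]))
E
```

```text
clock: 6.25
position: [535.1, -228.4, 63.8]
ee_rot: [-0.077, 0.997, -0.0, 0.0]
contact_force: [-1.2, 2.1, 9.9]
gripper_width: -0.6
grasp_force: 4.7
5 25 56 63.6771614566527
25 45 0 0
45 58 0 0
68 78 0 0
78 92 0 0
rib 2 [2.42114938 5.04746891 7.67378843] 273.4873172375207
```

It has stopped firmly at level (63.8 mm). I'll ease the pressure slightly and run forward to the rib.

```bash
python3 -m handwheel '[[-0.002,0,-0.0005,0,0,0,-1],[-0.005,0,-0.0005,0,0,0,-1],[-0.008,0,-0.0005,0,0,0,-1],[-0.011,0,-0.0005,0,0,0,-1],[-0.014,0,-0.0005,0,0,0,-1],[-0.016,0,-0.0005,0,0,0,-1],[-0.017,0,-0.0005,0,0,0,-1]]'
```

```text
clock: 7.18
position: [549.5, -226.1, 63.7]
ee_rot: [-0.077, 0.997, 0.0, -0.002]
contact_force: [-3.5, -0.3, 10.0]
gripper_width: 0.2
grasp_force: 5.1
```

```bash
python3 -m handwheel '[[-0.001,0,0,0,0,0,-1],[-0.002,0,0,0,0,0,-1],[-0.003,0,0,0,0,0,-1],[-0.004,0,0,0,0,0,-1]]'
```

```text
clock: 7.68
position: [553.0, -225.6, 63.7]
ee_rot: [-0.077, 0.997, 0.0, -0.003]
contact_force: [-5.0, -1.4, 10.7]
gripper_width: -0.1
grasp_force: 5.5
```

```bash
python3 -m handwheel '[[-0.002,0,-0.0003,0,0,0,-1],[-0.004,0,-0.0003,0,0,0,-1],[-0.006,0,-0.0003,0,0,0,-1],[-0.008,0,-0.0003,0,0,0,-1],[-0.008,0,-0.0003,0,0,0,-1]]'
python3 - <<'E'
from h import *
p,d=get_image("scene");q=cv2.resize(p[150:280,180:330],None,fx=4,fy=4);cv2.imwrite("pics/s4.png",q)
E
```

```text
clock: 8.3
position: [559.2, -224.5, 63.6]
ee_rot: [-0.077, 0.997, 0.0, -0.005]
contact_force: [-6.6, -0.7, 11.6]
gripper_width: -0.1
grasp_force: 5.5
```

View pics/s4.png

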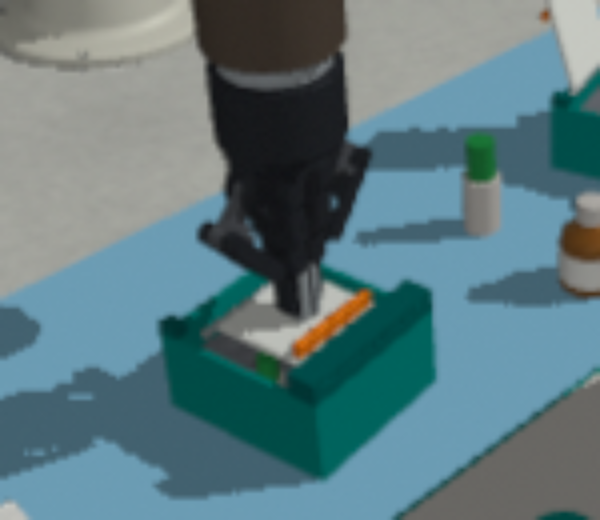

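The tab is sliding level towards the lip (rib now at (333,325)). I'll continue to home.

```bash
python3 -m handwheel '[[-0.002,0,-0.0002,0,0,0,-1],[-0.004,0,-0.0002,0,0,0,-1],[-0.006,0,-0.0002,0,0,0,-1],[-0.008,0,-0.0002,0,0,0,-1],[-0.009,0,-0.0002,0,0,0,-1]]'
```

```text
clock: 8.98
position: [568.3, -223.0, 63.5]
ee_rot: [-0.076, 0.997, 0.0, -0.004]
contact_force: [-6.4, -0.7, 9.7]
gripper_width: 0.0
grasp_force: 4.6
```

```bash
python3 -m handwheel '[[-0.001,0,0,0,0,0,-1],[-0.002,0,0,0,0,0,-1],[-0.003,0,0,0,0,0,-1],[-0.003,0,0,0,0,0,-1]]'
```

```text
clock: 9.48
position: [571.4, -222.5, 63.5]
ee_rot: [-0.076, 0.997, 0.0, -0.004]
contact_force: [-5.4, -0.4, 8.2]
gripper_width: -0.2
grasp_force: 4.4
```

```bash
python3 -m handwheel '[[-0.001,0,0,0,0,0,-1],[-0.002,0,0,0,0,0,-1],[-0.003,0,0,0,0,0,-1],[-0.003,0,0,0,0,0,-1]]'
```

```text
clock: 9.98
position: [572.8, -222.3, 63.3]
ee_rot: [-0.076, 0.997, 0.001, -0.006]
contact_force: [-9.4, -0.8, 10.7]
gripper_width: -0.2
grasp_force: 6.1
```

The stop has been reached: the force rose and the last 3 mm gave only 1.4 mm. I'll unload and lift clear.

```bash
python3 -m handwheel '[[0.001,0,-0.001,0,0,0,-1],[0.002,0,-0.003,0,0,0,-1],[0.004,0,-0.008,0,0,0,-1],[0.006,0,-0.018,0,0,0,-1],[0.01,0,-0.04,0,0,0,-1],[0.03,0,-0.075,0,0,0,-1],[0.065,0,-0.11,0,0,0,-1],[0.105,0,-0.14,0,0,0,-1],[0.14,0,-0.16,0,0,0,-1],[0.15,0,-0.165,0,0,0,-1]]'
python3 - <<'E'
from h import *
p,d=get_image("scene");q=cv2.resize(p[150:280,180:330],None,fx=4,fy=4);cv2.imwrite("pics/s5.png",q);print(read_state()["contact_force"])
E
```

```text
clock: 11.22
position: [430.3, -244.9, 231.3]
ee_rot: [-0.077, 0.997, -0.001, 0.003]
contact_force: [0.2, 0.2, -0.1]
gripper_width: -0.1
grasp_force: 0.0
[-0.49614524 -0.47731377 -0.78535862]
```

View pics/s5.png

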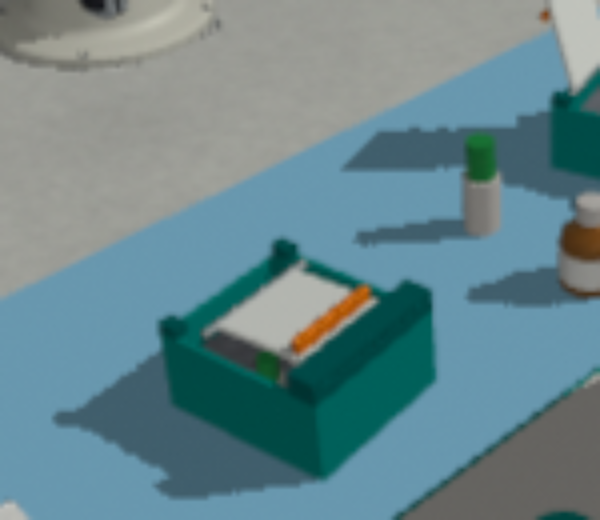

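The tab is held level with its edge under the lip (rib (333,318)), and nothing else has moved. One numeric check of the slide.

```bash
python3 - <<'E'
from h import *
z=np.load("scene0.npz")
p,d=get_image("scene")
h=np.array([505.6,-233]);e=np.array([.988,.156]);n=np.array([-.156,.988])
X=fixed("scene",d);hsv=cv2.cvtColor(p,cv2.COLOR_BGR2HSV)
S=(X[...,:2]-h)@e;L=(X[...,:2]-h)@n
o=(hsv[...,0]>4)&(hsv[...,0]<18)&(hsv[...,1]>130)&(abs(L)<50)&(S>20)&(S<120)
print("rib S",o.sum(),np.percentile(S[o],[5,50,95]),np.percentile(X[...,2][o],[5,50,95]))
w=(hsv[...,1]<60)&(hsv[...,2]>90)&(abs(L)<33)&(X[...,2]>55)&(X[...,2]<90)
for lo in range(0,100,15):
    m=w&(S>lo)&(S<lo+15);print(lo,m.sum(),np.median(X[...,2][m]) if m.any() else 0)
l=(hsv[...,0]>75)&(hsv[...,0]<98)&(hsv[...,1]>150)&(abs(L)<50)&(X[...,2]>71)&(S>70)&(S<130);print("lip S",np.percentile(S[l],[2,50,98]))
E
```

```text
rib S 86 [79.23735331 82.98781326 84.70550158] [70.28993154 75.4510533  77.99537631]
0 0 0
15 88 64.49545955248851
30 92 65.1102641387639
45 97 65.59710330351075
60 52 66.74634124951723
75 28 67.09024437526524
90 4 73.70579810942684
lip S [ 95.83329393 105.82171544 115.33902509]
```

The rib is at 79–85 mm (home is 78–84) and the tab slopes about 0.045 rad, so it is held by the lip.

```bash
python3 -c "
from bench import *
print(job_done())"
```

```text
the job is handed in; nothing more can be done
None
```

The full box is closed and the job is handed in, though no verdict came back: the tab measured about 18 mm home and 0.045 rad from level, held by the lip with the arm clear, and the last pictures showed no disturbance (the vials are mostly hidden under the tab).

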